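# Tuck a control board under the hold-down leaf of a programming jig and hold it on the pins

## Robot

A 7-joint arm with a two-finger parallel gripper is mounted at the origin on the work surface. World frame = base frame: x ahead of the robot, y to its left, z up, the work surface at z = 0. Lengths are in mm, angles in rad, forces in N, time in s.
With the tool pointing down it reaches from about 400 to 875 mm from the base axis. Payload 6.5 kg.
Tool frame: the origin (TCP) lies between the finger pads; the fingertips stand 17 mm ahead of it and the grasp point (between the pads) lies 2 mm behind it; y points along the fingers, z is the direction in which the jaws open and shut, and the axes are right-handed (so a half turn about y gives the same grasp; the last joint's range is limited). The gripper opens to 88 mm and grips with 3 to 60 N. Pads are 18 mm wide; open, the fingers measure 123 mm over their backs; the gripper's body (75 mm by 187 mm) begins 45 mm behind the grasp point.
Start: joints at [-1.191, 0.536, -0.004, 1.538, 0.003, 1.067, -0.071], TCP at [280.261, 586.467, 255.716] pointing down, gripper open.
Joint ranges: [-2.7, 2.7], [-0.37, 2.16], [-1.27, 1.26], [0.24, 2.4], [-1.31, 4.45], [0.19, 1.91], [-2.76, 2.76]. Speed limits (rad/s): [2.39, 2.39, 3.14, 3.14, 3.14, 3.14, 3.14].

## Interface

Orientations are given as a unit quaternion [w, x, y, z].
In Python, from bench import manip, camera, get_calibration gives the robot as it stands. The module is installed in compiled form; this text tells all that it offers.
- The arm moves only by the tool apply_moves, never from a script. Its argument "steps" is one flat list of numbers, 5 for each row, row after row: the shift along the tool's x, y, z in mm, then the turn about the tool's y in rad, then the opening, from 0 (shut) to 1 (fully open). A call has 1 to 8 rows; each row shifts and turns the commanded pose from where the row before left it, along the tool's axes as they then stand; what a row does not reach is not made up. A row lasts 1/12 s, in which the tool goes at most 41.7 mm and 7.16 degrees, less where a joint would pass 70% of its speed; a pose out of reach is approached as far as the arm can. A call is refused whole if a number of a shift passes 41.7 or a number of a turn 0.125, either way. A call with a gripper value outside its range is refused whole. The fingers move at their own pace and stop on an object; the grip force is fixed at half the most. Time passes only in rows, so rows that do not move let the fingers close. It gives the time, the measured TCP pose, the force and the opening at its end, in the units of the state.
- manip.read_state(): the state, without advancing time (a new reading comes with each control period).
- camera(name): name is "side" or "top" or "wrist"; returns the picture (480x640x3 uint8, red, green, blue); there is no depth.
- get_calibration(name): a dict with "fx", "fy", "cx", "cy" (pixels), "dist_coeffs" ([k1, k2, p1, p2, k3] as OpenCV has them; the pictures are not rectified), "R" (3x3) and "t" (3): a world point X has camera coordinates R X + t; the wrist camera has in their place "T_tool_cam" (4x4, takes a point from camera to tool coordinates, whose origin is the TCP and whose axes are the tool frame's). Camera axes: x right, y down, z forward; pixel columns grow to the right and rows downward; lengths in mm; the calibration is good to about 2 mm. A picture is of the moment at which its call begins: read the wrist's pose just before it. get_calibration takes no time and is no camera call.
- manip.finish_job(): hands the job in, once; it reports no verdict.
The state is a dict: "t": time; "joint_pos": joint angles; "qvel": joint speeds; "joint_efforts": joint torques, N m; "eef_pos": TCP position; "tool_rot": TCP orientation; "contact_force": force on the tool from outside, world axes, zero at the start; "torque": the same for the moment, N m; "grip_width": finger opening in mm.
Only numpy, scipy, OpenCV 4.12 (cv2) and the standard library are available. Lean on these libraries where they do the work, as an engineer would, in place of code of your own. Each camera call takes 0.05 s, during which the arm holds its last target.

## Task

Put the green control board (the one with the tall white header) into the programming jig: slide its gold-striped edge in under the jig's thin steel hold-down leaf, without lifting the leaf, right up to the stop behind it. Then press the board down flat on its rests against the spring pins, without using undue force, and finish while still holding it pressed there, so that it can be read out. Leave the other board, the reader, the yellow cap and the brush where they are.

Things in the scene. Friction and masses are not known exactly. Their poses are not given: they have to be found in the camera images.
- board: Green control board, bare board 90 (x) by 110 (y) by 2 mm, 0.12 kg, lying flat on the 3 mm mat at the start. Origin: centre of its underside; z up out of the component side. Its +x edge, with a bare gold strip 10 mm wide, is the far edge that goes under the leaf. Black parts up to 13 mm high near the corners: all at |y| over 32 mm, none at x between -19 and +5 or over +21 mm.
- header (a point): Centre of the top of the board's white open header, at board x = -5, y = 0, z = 30 mm. The header is 16 (x) by 50 (y) mm and stands from z = 2 to 30 mm: the place to grip the board. Fingers may reach down to the board on all four sides of it.
- board_fl (a point): Corner of the board's underside at its x = +45, y = +55 mm (far left).
- board_fr (a point): Corner of the board's underside at its x = +45, y = -55 mm (far right).
- board_nl (a point): Corner of the board's underside at its x = -45, y = +55 mm (near left).
- board_nr (a point): Corner of the board's underside at its x = -45, y = -55 mm (near right).
- jig: Programming jig, 170 by 150 mm, immovable on the mat: dark base, amber pin plate (top at z = 30 mm), white rests. Origin on its underside, 3 mm above the work surface, below the middle of the seated board; z up; +x, towards the leaf, is the way the board slides in. White side guides: inner faces at y = +58 and -58 mm, x = -30 to 20, up to z = 47, leaning outwards at the top.
- seat (a point): Jig x = 0, y = 0, z = 36 mm, axes as the jig's: where the board's origin lies when it is seated. z = 36 is the rest surface: a white ledge from x = 16 to 46 mm, with a ramp down to z = 32 at x = 9, and two near rests at x = -44 to -32, y = -42 and +42. The stop's face is at x = 46 mm, so the board may go 1 mm past the seat.
- pin_mid (a point): Middle of the six gold spring pins, at the height of their tips at rest: jig x = -5, y = 0, z = 41 mm (5 mm above the rest surface). The pins stand at jig x = -15 and +5, y = -30, 0 and +30 mm, and give way straight down: 0.5 N each at first, 1.1 N each (6.5 N together) when the board is flat on the rests.
- leaf_edge (a point): Middle of the line on the hold-down leaf's underside where its flat part meets the upturned lip; at rest at jig x = 31, y = 0, z = 40.5 mm, 4.5 mm above the rest surface. Leaf: spring steel, 94 mm wide, 1.5 mm thick; lip turned up 40 degrees, to x = 24, z = 47. Clamp bar on its root at x = 63 to 79, up to z = 47 (screws 50). With the board home, 14 mm of it lie under the flat leaf.
- leaf (a joint): Upward bending of the hold-down leaf about its root (jig x = 62 mm), rad: 0 at rest, grows as its free edge is lifted (0.1 rad raises the edge by 3 mm). It springs back; about 2 N at the edge starts to lift it.
- other_board: Bystander: blue board, 85 by 105 mm, black connector and two round metal cans, lying on the mat. Origin: centre of its underside.
- reader: Bystander: dark hand-held reader with rubber corners, 190 by 105 by 40 mm, lying on the mat. Origin: centre of its underside.
- cap: Bystander: small yellow plastic cap, 52 mm across, 18 mm high. Origin: centre of its underside.
- brush: Bystander: black brush, 150 mm long. Origin: under its middle.

How it is judged (in metres and radians):
On the way:
1. the far edge of the board has entered under the leaf (x of each of board_fl, board_fr in the frame of seat above 0.032 m and z of each of board_fl, board_fr in the frame of seat below 0.005 m and horizontal distance between board and seat below 0.02 m).
At the end, for the whole second after the job is handed in: Both far corners at least 9.5 mm in under the flat leaf (home: 14), board within 5 mm of centre sideways, all corners within 1.5 mm of the rests, leaf down (under 0.05 rad), board at rest, pressed on the jig with over 5 N, the fingers still on it with over 2 N (x of each of board_fl, board_fr in the frame of seat above 0.0405 m and y of board in the frame of seat between -0.005 and 0.005 m and z of each of board_fl, board_fr, board_nl, board_nr in the frame of seat below 0.0015 m and angle between board's own z axis and vertical below 0.05 rad and value of joint leaf below 0.05 rad and contact force between board and jig above 5 N and contact force between the fingers and board above 2 N and linear speed of board below 0.02 m/s); the arm keeps its last pose, push and grip.
It fails at once if the hold-down leaf was lifted (free edge raised more than about 4.5 mm, 0.15 rad) (value of joint leaf above 0.15 rad).
It fails at once if the board was pressed on the jig with more than 60 N (contact force between board and jig above 60 N).
It fails at once if the other board, the reader, the yellow cap or the brush was moved by more than 15 mm (distance of any of other_board, reader, cap, brush from where it was at the start of the episode above 0.015 m).
It also fails if it takes over 40 s, if anything falls off the work surface, if the arm or the gripper's body presses on something with over 40 N, if the wrist force passes 120 N, or if a joint passes its speed limit or range.

## Working session

There is one attempt and no reset: what is moved stays moved. The work goes in short steps, Python scripts to look and compute and a tool call to move; the robot and the scene stay as the last step left them, time stands still between calls to the robot, and variables do not carry over. Pictures are saved under pics/ and viewed, and the job is handed in when it is done.

Besides the shell and the picture viewer there is one more tool, called after ">>>" in YAML: its name, and indented under it one key for each argument. apply_moves: Moves the arm, as the interface text tells. Its arguments: {"type":"object","properties":{"steps":{"type":"array","items":{"type":"number"}}},"required":["steps"]}

```bash
mkdir -p pics; ls; python3 - <<'E'
from bench import manip,camera,get_calibration
import cv2,json
s=manip.read_state(); print(s)
for n in("side","top","wrist"):
    cv2.imwrite(f"pics/a_{n}.png",camera(n)[:,:,::-1]); print(n,get_calibration(n))
E
```

```text
pics
{'t': 0.0, 'joint_pos': array([-1.19119667,  0.53715021, -0.0044228 ,  1.53884219,  0.00260294,
        1.06730433, -0.07119033]), 'qvel': array([-0.00028508,  0.00117322, -0.00272805,  0.00113635,  0.00031607,
        0.00246353,  0.00091139]), 'joint_efforts': array([-4.25701255e-04, -5.71001136e+01,  9.90077332e-01, -2.51598501e+01,
       -5.64072642e-02,  1.78981695e-02,  1.56191609e-04]), 'eef_pos': array([280.04135782, 585.9442637 , 254.86160669]), 'tool_rot': array([-0.68902414,  0.69021285, -0.15637368,  0.1562025 ]), 'contact_force': array([-0.34608583,  0.34491124,  0.33191403]), 'torque': array([ 0.01004689,  0.04643221, -0.06638899]), 'grip_width': 88.07179633210859}
side {'fx': 568.0912760464133, 'fy': 568.0912760464133, 'cx': 318.7610389734576, 'cy': 236.54042212169693, 'dist_coeffs': array([-0.13120286,  0.        ,  0.        ,  0.        ,  0.        ]), 'R': array([[ 0.74888865, -0.66265918,  0.0069712 ],
       [-0.48746098, -0.55795794, -0.67161353],
       [ 0.44894051,  0.49956556, -0.74086886]]), 't': array([-401.95923814,  338.80676848,  951.13047844])}

[... 255 characters left out ...]
 [-0.99245621,  0.02710162, -0.11956657],
       [ 0.11932912, -0.01022137, -0.99280214]]), 't': array([ 36.84354719, 585.80365427, 976.3643712 ])}
wrist {'fx': 426.9122668690113, 'fy': 426.9122668690113, 'cx': 317.8216633258155, 'cy': 247.73331373711113, 'dist_coeffs': array([-0.10351495,  0.        ,  0.        ,  0.        ,  0.        ]), 'T_tool_cam': array([[-1.41283883e-04,  9.54838165e-01,  2.97126333e-01,
        -7.69814787e+01],
       [-7.90426592e-04, -2.97126350e-01,  9.54837844e-01,
        -1.29133457e+02],
       [ 9.99999678e-01, -9.99533563e-05,  7.96708641e-04,
        -1.18370603e-01],
       [ 0.00000000e+00,  0.00000000e+00,  0.00000000e+00,
         1.00000000e+00]])}
```

View pics/a_side.png

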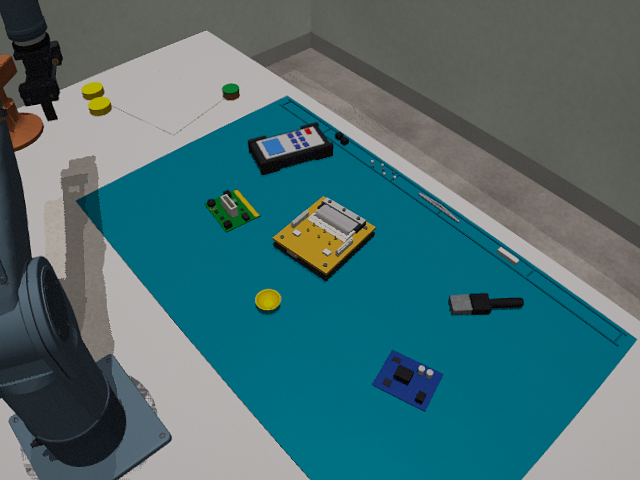

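View pics/a_top.png

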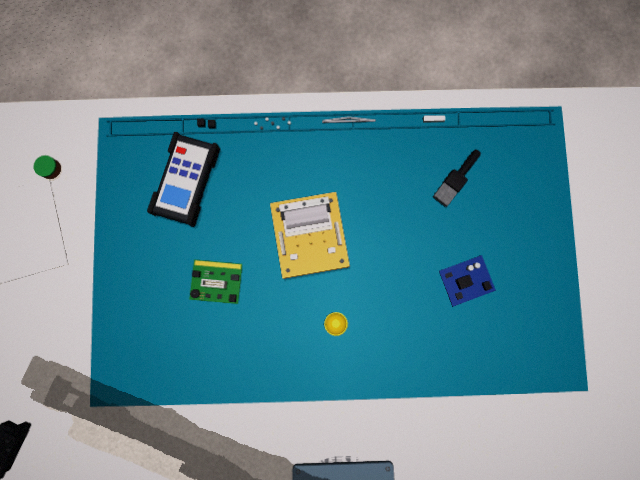

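View pics/a_wrist.png

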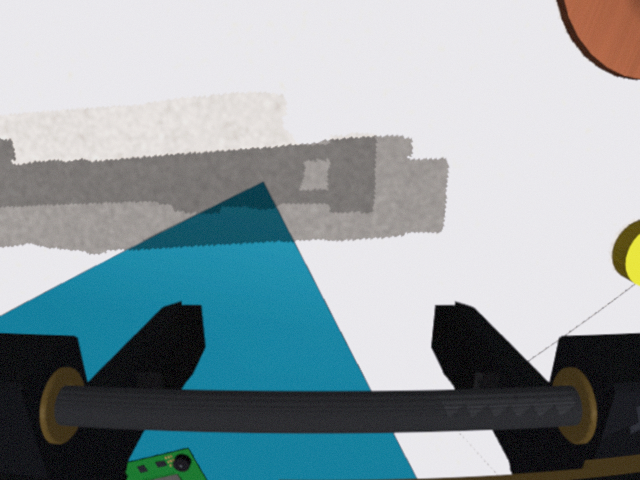

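Top view: the green board is at about (216,283) with its gold strip to the top (world +x), and the jig is at about (310,235), slightly turned. Side view: the board is at (232,210) and the jig at (325,237). I'll get rough positions from these, then refine with the wrist camera.

```bash
cat > h.py <<'E'
import numpy as np,cv2
from scipy.spatial.transform import Rotation as Ro
from bench import manip,camera,get_calibration
def Rq(q): return Ro.from_quat([q[1],q[2],q[3],q[0]]).as_matrix()
def cam(name,s=None):
    c=get_calibration(name); K=np.array([[c['fx'],0,c['cx']],[0,c['fy'],c['cy']],[0,0,1]]); d=np.array(c['dist_coeffs'])
    if name=='wrist':
        T=np.array(c['T_tool_cam']); Rt=Rq(s['tool_rot']); 
        Rwc=Rt@T[:3,:3]; o=Rt@T[:3,3]+np.array(s['eef_pos'])
        R=Rwc.T; t=-R@o
    else: R=np.array(c['R']); t=np.array(c['t'])
    return K,d,R,t
def ray(C,px):
    K,d,R,t=C; u=cv2.undistortPoints(np.array(px,float).reshape(-1,1,2),K,d).reshape(-1,2)
    v=np.c_[u,np.ones(len(u))]@R; return -R.T@t, v/np.linalg.norm(v,axis=1)[:,None]
def onplane(C,px,z):
    o,v=ray(C,px); return o+v*((z-o[2])/v[:,2])[:,None]
def proj(C,X):
    K,d,R,t=C; return cv2.projectPoints(np.array(X,float).reshape(-1,3),cv2.Rodrigues(R)[0],t,K,d)[0].reshape(-1,2)
def tri(obs):
    A=np.zeros((3,3));b=np.zeros(3)
    for C,p in obs:
        o,v=ray(C,p);v=v[0];P=np.eye(3)-np.outer(v,v);A+=P;b+=P@o
    X=np.linalg.solve(A,b)
    return X,[np.linalg.norm(proj(C,X)[0]-p) for C,p in obs]
def wshot(fn):
    s=manip.read_state(); im=camera('wrist'); cv2.imwrite(fn,im[:,:,::-1]); np.savez(fn[:-4]+'.npz',im=im,pos=s['eef_pos'],q=s['tool_rot']); return im,cam('wrist',s)
def wload(fn):
    z=np.load(fn[:-4]+'.npz'); return z['im'],cam('wrist',dict(eef_pos=z['pos'],tool_rot=z['q']))
def mask(im,lo,hi):
    m=cv2.inRange(cv2.cvtColor(im,cv2.COLOR_RGB2HSV),np.array(lo),np.array(hi)); return cv2.morphologyEx(m,cv2.MORPH_CLOSE,np.ones((5,5)))
def big(m):
    c=cv2.findContours(m,cv2.RETR_EXTERNAL,cv2.CHAIN_APPROX_NONE)[0]; return max(c,key=cv2.contourArea)
E
python3 - <<'E'
from h import *
s=manip.read_state(); print(np.round(Rq(s['tool_rot']),4))
im=cv2.imread('pics/a_top.png')[:,:,::-1]; hsv=cv2.cvtColor(im,cv2.COLOR_RGB2HSV)
print(hsv[295,197],hsv[265,216],hsv[270,310],hsv[350,300])
C=cam('top')
g=big(mask(im,(45,80,40),(80,255,255))[:, :] *(np.arange(640)[None,:]>120).astype(np.uint8)); b=cv2.minAreaRect(g); print(b); print('board green',onplane(C,cv2.boxPoints(b),5).round(1))
j=big(mask(im,(15,120,80),(30,255,255))); b=cv2.minAreaRect(j); P=onplane(C,cv2.boxPoints(b),33);print(b);print('jig',P.round(1),np.linalg.norm(P-np.roll(P,1,0),axis=1),P.mean(0))
E
```

```text
[[ 9.023e-01 -5.000e-04  4.311e-01]
 [-4.311e-01 -1.200e-03  9.023e-01]
 [ 1.000e-04 -1.000e+00 -1.300e-03]]
[150  16  32] [ 26 166 215] [ 24 159 213] [ 96 214 157]
((215.36044311523438, 281.4857177734375), (49.075889587402344, 40.02082824707031), 5.856013774871826)
board green [[467.9 329.8   5. ]
 [556.9 321.1   5. ]
 [542.6 210.9   5. ]
 [453.9 220.7   5. ]]
((309.14678955078125, 234.8440399169922), (76.246826171875, 67.5940933227539), 80.13418579101562)
jig [[674.9 144.   33. ]
 [697.2  -5.1  33. ]
 [528.5 -28.6  33. ]
 [507.2 117.7  33. ]] [169.67488908 150.73171363 170.31446394 147.79073814] [601.95807568  56.98546698  33.        ]
```

>>> apply_moves:
  steps: [0,0,0,0.122,1,0,0,0,0.122,1,0,0,0,0.122,1,0,0,0,0.122,1,0,0,0,0.122,1,0,0,0,0.122,1,0,0,0,0.122,1,0,0,0,0.122,1]

```text
t: 0.82
eef_pos: [280.1, 586.3, 255.4]
tool_rot: [-0.534, 0.535, -0.463, 0.463]
contact_force: [0.0, -0.0, 0.3]
grip_width: 88.3
```

>>> apply_moves:
  steps: [0,0,0,0.122,1,0,0,0,0.122,1,30,0,30,0,1,30,0,30,0,1,30,0,30,0,1,30,0,30,0,1,30,0,30,0,1,30,0,30,0,1]

```text
t: 1.48
eef_pos: [440.3, 392.0, 255.6]
tool_rot: [0.476, -0.476, 0.523, -0.523]
contact_force: [0.6, 0.4, -0.2]
grip_width: 88.6
```

>>> apply_moves:
  steps: [20,0,30,0,1,20,0,30,0,1,0,0,0,0,1,0,0,0,0,1]

```text
t: 1.82
eef_pos: [497.1, 345.9, 255.6]
tool_rot: [-0.474, 0.475, -0.524, 0.525]
contact_force: [-0.1, 1.1, 0.5]
grip_width: 88.4
```

```bash
python3 - <<'E'
from h import *
wshot('pics/w1.png'); s=manip.read_state(); print(s['eef_pos'],s['tool_rot'])
E
```

```text
[495.36795753 347.9548067  255.40578188] [ 0.47514985 -0.47556711  0.52364065 -0.52332496]
```

View pics/w1.png

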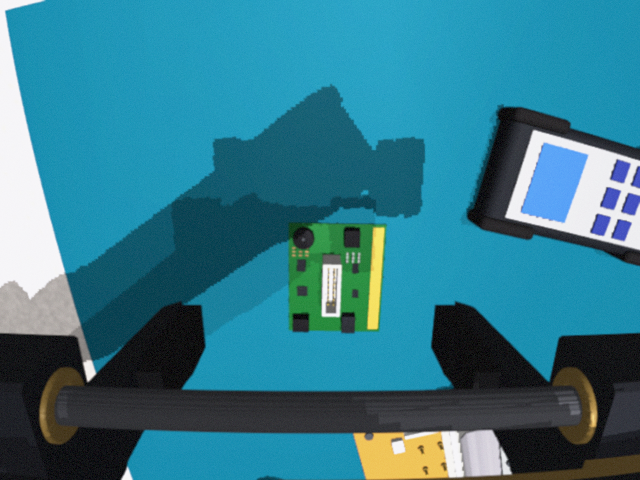

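The wrist view shows the whole board, with corners at about (289,224), (385,224), (378,330) and (289,330), and the header at (331,288). The jig is just entering at the bottom. I'll take further views from other places.

>>> apply_moves:
  steps: [35,0,5,0,1,35,0,5,0,1,0,0,0,0,1,0,0,0,0,1,0,0,0,0,1]

```text
t: 2.28
eef_pos: [497.6, 279.6, 255.7]
tool_rot: [0.476, -0.476, 0.523, -0.522]
contact_force: [0.1, 0.6, -0.5]
grip_width: 88.2
```

```bash
python3 - <<'E'
from h import *
wshot('pics/w2.png'); s=manip.read_state(); print(s['eef_pos'],s['tool_rot'])
E
```

```text
[497.66506634 279.97281427 255.68497523] [ 0.47672329 -0.47643105  0.5227776  -0.52196929]
```

>>> apply_moves:
  steps: [35,0,18,0,1,35,0,18,0,1,35,0,18,0,1,35,0,18,0,1,0,0,0,0,1,0,0,0,0,1,0,0,0,0,1]

```text
t: 2.92
eef_pos: [556.8, 133.6, 255.4]
tool_rot: [0.476, -0.476, 0.523, -0.522]
contact_force: [-0.8, 0.2, -0.4]
grip_width: 88.4
```

```bash
python3 - <<'E'
from h import *
wshot('pics/w3.png'); s=manip.read_state(); print(s['eef_pos'],s['tool_rot'])
E
```

```text
[556.56510202 134.17188815 255.40183689] [ 0.47670501 -0.47659761  0.52275999 -0.52185155]
```

View pics/w2.png

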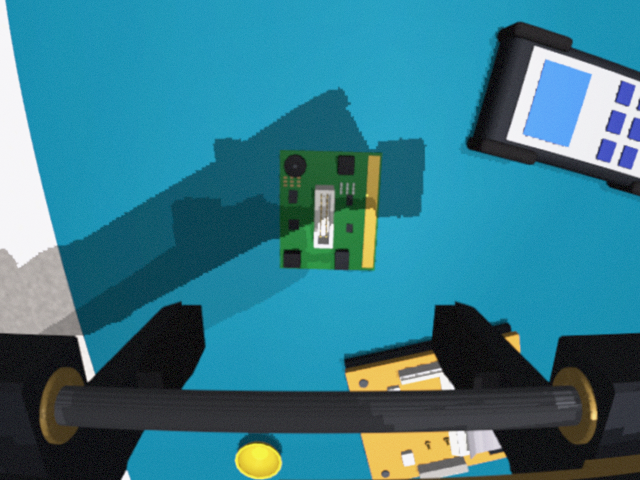

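View pics/w3.png

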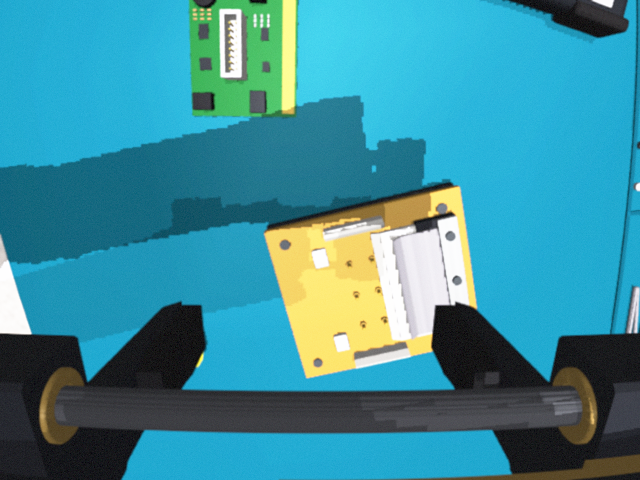

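View 2 shows the board corners at about (281,151), (381,151), (374,270) and (281,268). View 3 shows the jig: six pins at about (350,264), (372,259), (357,295), (379,290), (363,324) and (385,320), with the leaf to their right. One closer jig view next.

>>> apply_moves:
  steps: [25,20,0,0,1,25,20,0,0,1,20,20,0,0,1,0,0,0,0,1,0,0,0,0,1,0,0,0,0,1]

```text
t: 3.47
eef_pos: [550.8, 64.3, 196.1]
tool_rot: [0.477, -0.476, 0.523, -0.522]
contact_force: [1.1, 0.9, 0.2]
grip_width: 88.3
```

```bash
python3 - <<'E'
from h import *
wshot('pics/w4.png'); s=manip.read_state(); print(s['eef_pos'],s['tool_rot'])
for n in (3,4):
    im=cv2.imread(f'pics/w{n}.png'); x0,y0,w,h=(250,170,240,210) if n==3 else (250,50,320,240)
    k=3 if n==3 else 2.5
    cv2.imwrite(f'pics/w{n}z.png',cv2.resize(im[y0:y0+h,x0:x0+w],None,fx=k,fy=k,interpolation=cv2.INTER_CUBIC))
E
```

```text
[551.13127548  64.38589681 196.46485043] [ 0.47729177 -0.47592455  0.52237693 -0.52231287]
```

View pics/w4.png

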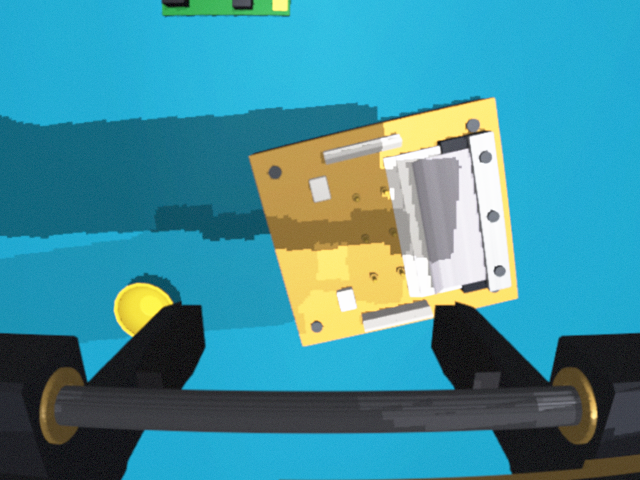

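View pics/w3z.png

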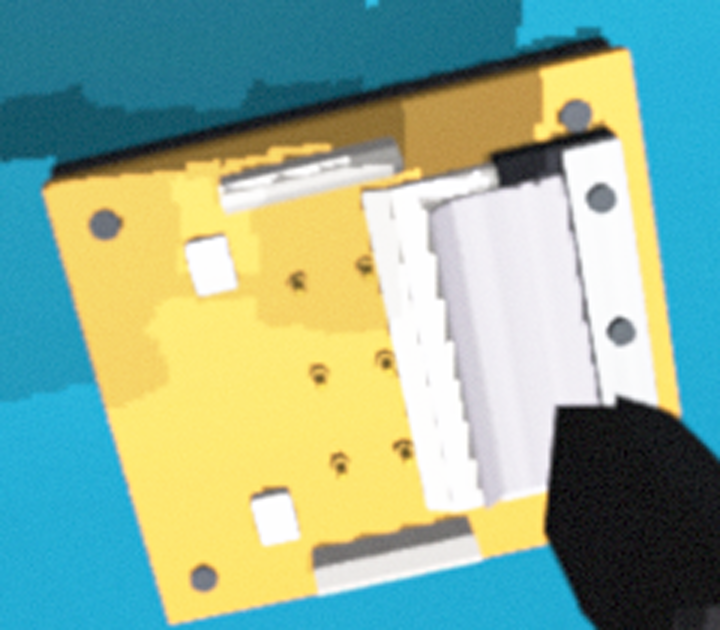

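View pics/w4z.png

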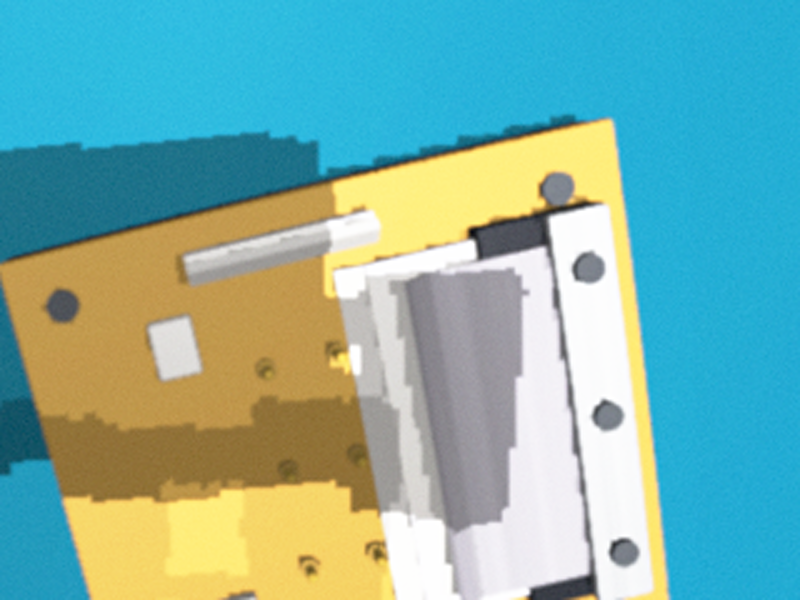

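```bash
cat > fit.py <<'E'
from h import *
I3,C3=wload('pics/w3.png'); I4,C4=wload('pics/w4.png')
p3=np.array([(349,263.7),(371.7,258.7),(356,295),(378.3,290.3),(363.3,324.3),(384.7,320),(320.7,258),(341.7,342.3),(265,232.3),(460,186),(306.7,377.7)])
p4=np.array([(355.6,198),(385.2,190.8),(365.6,238),(392.8,231.6),(373.6,276.8),(400.8,270.8),(319.5,188.5),(346.5,300),(250,154.8),(494.8,97.6),(303,346)])
M=np.array([(x,y,41) for y in(30,0,-30) for x in(-15,5)]+[(-38,42,36),(-38,-42,36)],float)
X=[]
for a,b in zip(p3,p4):
    x,e=tri([(C3,a),(C4,b)]); X.append(x); print(x.round(1),np.round(e,1))
X=np.array(X)
def fit2(M,X):
    m=M.mean(0);x=X.mean(0);H=(M-m).T@(X-x);a=np.arctan2(H[0,1]-H[1,0],H[0,0]+H[1,1]);R=np.array([[np.cos(a),-np.sin(a)],[np.sin(a),np.cos(a)]]);t=x-R@m
    return a,t,X-(M@R.T+t)
for nm,P in(('tri',X[:8]),('w3',np.vstack([onplane(C3,p3[i:i+1],M[i,2]+3) for i in range(8)])),('w4',np.vstack([onplane(C4,p4[i:i+1],M[i,2]+3) for i in range(8)]))):
    a,t,r=fit2(M[:,:2],P[:,:2]); print(nm,'jig yaw',np.degrees(a).round(2),'t',t.round(1),'res',r.round(1).tolist(),'z',P[:,2].mean().round(1))
E
python3 fit.py
cat > bfit.py <<'E'
from h import *
def quad(im,fn):
    m=mask(im,(36,70,30),(85,255,255))|mask(im,(20,100,90),(34,255,255))
    m=cv2.morphologyEx(m,cv2.MORPH_OPEN,np.ones((3,3)))
    n,l,st,ce=cv2.connectedComponentsWithStats(m)
    return m,n,l,st
cs=[]
for n in(1,2):
    im,C=wload(f'pics/w{n}.png'); 
    m,nn,l,st=quad(im,n)
    k=[i for i in range(1,nn) if 250<st[i,0]<300 and st[i,4]>2000][0]
    mm=cv2.morphologyEx((l==k).astype(np.uint8),cv2.MORPH_CLOSE,np.ones((25,25)))
    r=cv2.minAreaRect(big(mm)); print(n,r)
    hull=cv2.convexHull(big(mm)); q=cv2.approxPolyN(hull,4).reshape(-1,2).astype(float) if hasattr(cv2,'approxPolyN') else cv2.boxPoints(r)
    q=q[np.argsort(np.arctan2(*(q-q.mean(0)).T[::-1]))]; print(q.tolist()); P=onplane(C,q,5); print(P.round(1).tolist(),P.mean(0).round(1),np.linalg.norm(P-np.roll(P,1,0),axis=1).round(1)); cs.append((C,q))
    x0,y0=(270,210) if n==1 else (265,135)
    cv2.imwrite(f'pics/w{n}z.png',cv2.resize(im[y0:y0+145,x0:x0+130,::-1],None,fx=4,fy=4,interpolation=cv2.INTER_CUBIC))
for i in range(4): print(tri([(c,q[i]) for c,q in cs]))
E
python3 bfit.py
```

```text
[579.4  83.7  30.3] [0.1 0.2]
[599.5  87.7  34.1] [0.2 0.3]
[583.7  55.9  36.6] [0.3 0.4]
[603.2  59.   37.3] [0. 0.]
[588.3  25.   33.7] [0. 0.]
[607.8  29.1  36.9] [0.1 0.1]
[555.1  94.   38.4] [0.4 0.5]
[567.2   8.9  34.8] [0. 0.]
[510.7 120.7  37.6] [0.  0.1]
[677.7 144.2  30.8] [0.1 0.1]
[530.9 -27.9  32.7] [0. 0.]
tri jig yaw 8.57 t [598.6  57.4] res [[0.1, -1.1], [0.4, -0.1], [-0.1, 0.8], [-0.4, 0.9], [0.1, -0.5], [-0.2, 0.6], [0.3, 0.7], [-0.1, -1.3]] z 35.3
w3 jig yaw 9.24 t [598.1  60.8] res [[0.5, 0.5], [0.2, -0.0], [-0.3, 0.9], [-0.5, 0.2], [-0.4, 1.6], [-1.0, 0.8], [1.6, -2.0], [-0.1, -2.0]] z 42.8
w4 jig yaw 9.12 t [597.8  59.7] res [[0.0, -0.5], [0.3, -0.6], [0.3, 0.8], [-0.6, 0.4], [-0.5, 1.4], [-0.8, 0.9], [1.2, -1.0], [0.1, -1.4]] z 42.8
1 ((336.11474609375, 276.7622985839844), (96.3607177734375, 107.5784683227539), 1.1457629203796387)
[[289.0, 223.0], [386.0, 223.0], [379.0, 331.0], [289.0, 330.0]]
[[469.2, 331.0, 5.0], [557.7, 322.2, 5.0], [545.2, 212.1, 5.0], [456.0, 222.3, 5.0]] [507.  271.9   5. ] [109.5  89.  110.9  89.8]
2 ((329.13067626953125, 209.85015869140625), (101.41728210449219, 118.31793975830078), 1.527525544166565)
[[280.0, 149.0], [382.0, 152.0], [374.0, 270.0], [280.0, 268.0]]
[[469.1, 332.0, 5.0], [557.8, 321.3, 5.0], [544.7, 212.1, 5.0], [456.2, 222.3, 5.0]] [506.9 271.9   5. ] [110.5  89.4 110.1  89.1]
(array([469.66118161, 332.39021853,  10.6178954 ]), [np.float64(0.07537915266080863), np.float64(0.07891388287533878)])
(array([ 5.58488490e+02,  3.20888561e+02, -4.36385020e-02]), [np.float64(0.06422785602151769), np.float64(0.06718398885752709)])
(array([544.9818046 , 211.97006641,   4.78821326]), [np.float64(0.24577578915999443), np.float64(0.25856976025390654)])
(array([456.06080129, 222.17884525,   4.75540714]), [np.float64(0.08259778612559097), np.float64(0.08687245929382333)])
```

```bash
cat >> fit.py <<'E'
print('--- pins at hole height')
for zp in (30,32,34):
  Mz=M.copy(); Mz[:6,2]=zp
  for nm,C,p in(('w3',C3,p3),('w4',C4,p4)):
    P=np.vstack([onplane(C,p[i:i+1],Mz[i,2]+3) for i in range(8)])
    a,t,r=fit2(M[:,:2],P[:,:2]); print(zp,nm,'yaw',np.degrees(a).round(2),t.round(1),'rms',np.sqrt((r**2).sum(1).mean()).round(2))
for nm,C,p in(('w3',C3,p3),('w4',C4,p4)):
    P=onplane(C,p[8:],33); print('plate',nm,P.round(1).tolist())
for nm,I,C in(('w3',I3,C3),('w4',I4,C4),('top',cv2.imread('pics/a_top.png')[:,:,::-1],cam('top')),('side',cv2.imread('pics/a_side.png')[:,:,::-1],cam('side'))):
    m=mask(I,(15,100,60),(32,255,255)); c=cv2.convexHull(big(m)); q=cv2.approxPolyN(c,4).reshape(-1,2).astype(float); q=q[np.argsort(np.arctan2(*(q-q.mean(0)).T[::-1]))]
    P=onplane(C,q,33); E=np.roll(P,-1,0)-P; print(nm,q.tolist(),P[:,:2].round(1).tolist(),P.mean(0).round(1),np.linalg.norm(E,axis=1).round(1),np.degrees(np.arctan2(E[:,1],E[:,0])).round(2))
E
python3 fit.py | sed -n '/---/,$p'
```

```text
--- pins at hole height
30 w3 yaw 7.74 [598.8  56.9] rms 0.71
30 w4 yaw 8.1 [598.9  57. ] rms 0.62
32 w3 yaw 8.01 [598.7  57.6] rms 0.41
32 w4 yaw 8.28 [598.7  57.5] rms 0.39
34 w3 yaw 8.28 [598.5  58.3] rms 0.32
34 w4 yaw 8.47 [598.5  58. ] rms 0.31
plate w3 [[510.0, 119.6, 33.0], [677.0, 144.5, 33.0], [530.9, -27.8, 33.0]]
plate w4 [[510.0, 120.4, 33.0], [676.7, 144.2, 33.0], [530.9, -27.8, 33.0]]
w3 [[263.0, 229.0], [459.0, 184.0], [481.0, 340.0], [306.0, 378.0]] [[508.7, 122.6], [676.2, 146.3], [698.8, -3.4], [530.2, -28.0]] [603.5  59.4  33. ] [169.2 151.4 170.3 152.2] [   8.05  -81.43 -171.69   98.14]
w4 [[248.0, 155.0], [494.0, 93.0], [520.0, 298.0], [303.0, 346.0]] [[508.7, 120.4], [676.1, 147.2], [700.0, -3.5], [530.9, -27.8]] [603.9  59.1  33. ] [169.6 152.6 170.8 149.9] [   9.07  -81.02 -171.84   98.54]
top [[270.0, 203.0], [335.0, 192.0], [349.0, 267.0], [282.0, 278.0]] [[675.0, 142.4], [696.1, -3.0], [527.7, -28.6], [507.7, 118.5]] [601.6  57.3  33. ] [147.  170.4 148.5 169. ] [ -81.74 -171.37   97.73    8.14]
side [[323.0, 196.0], [376.0, 227.0], [326.0, 275.0], [270.0, 239.0]] [[676.2, 143.3], [698.4, -5.4], [527.3, -32.4], [502.7, 118.9]] [601.1  56.1  33. ] [150.3 173.3 153.4 175.3] [ -81.52 -171.01   99.23    8.  ]
```

View pics/w2z.png

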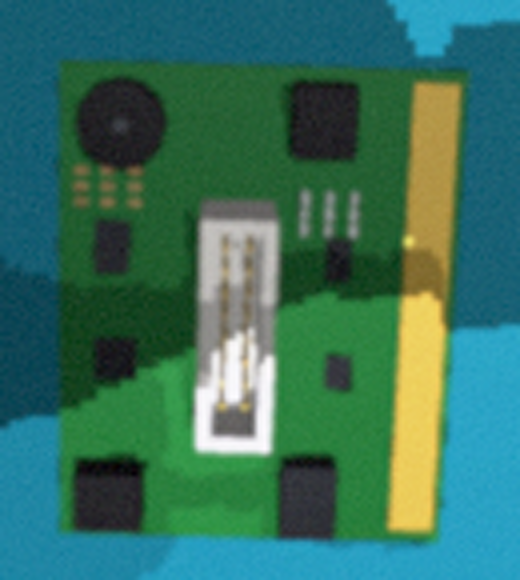

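View pics/w1z.png

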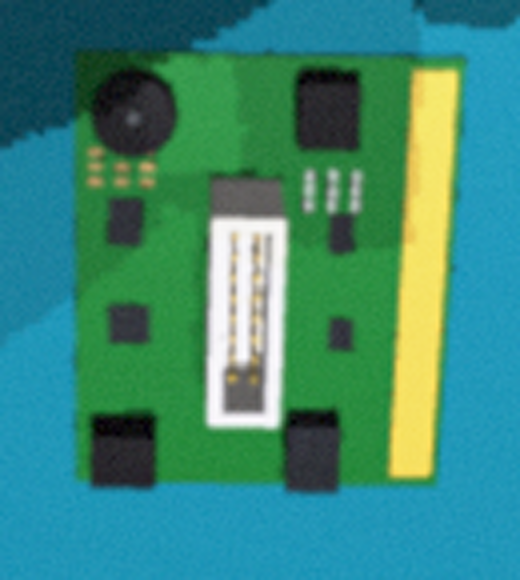

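```bash
cat > go.py <<'E'
from h import *
import sys
tx,ty,tz,yaw=map(float,sys.argv[1:5]); s=manip.read_state(); R=Rq(s['tool_rot']); p=np.array(s['eef_pos'])
a=np.degrees(np.arctan2(R[1,2],R[0,2])); d=(yaw-a+180)%360-180; th=-np.radians(d)
print('t',s['t'].__round__(2),'pos',p.round(2),'yaw',a.round(2),'turn',th.round(4),'tool shift now',(R.T@(np.array([tx,ty,tz])-p)).round(2),'F',np.round(s['contact_force'],1),'w',round(s['grip_width'],1),'tilt',np.degrees(np.arccos(-R[2,1])).round(2))
y=np.radians(yaw); Rn=np.array([[np.sin(y),0,np.cos(y)],[-np.cos(y),0,np.sin(y)],[0,-1,0]])
print('shift after turn',(Rn.T@(np.array([tx,ty,tz])-p)).round(2))
E
python3 - <<'E'
from h import *
C1=wload('pics/w1.png')[1];C2=wload('pics/w2.png')[1]
print(tri([(C1,(331.5,290.75)),(C2,(324,218.75))]),onplane(C1,[(331.5,290.75)],33),onplane(C2,[(324,218.75)],33))
E
python3 go.py 502 272.4 60 -6.65
```

```text
(array([502.09648265, 273.14246166,  34.9991236 ]), [np.float64(0.017190464751305513), np.float64(0.018129712902967693)]) [[502.09671215 272.28829506  33.        ]] [[502.06544678 272.66884509  33.        ]]
t 3.52 pos [551.13  64.39 196.46] yaw -5.24 turn 0.0246 tool shift now [-202.45  136.68  -68.1 ] F [ 0.5 -0.3  1.4] w 88.1 tilt 0.11
shift after turn [-200.93  136.46  -72.89]
```

Triangulation puts the header at (502, 272.5, about 34), which agrees with the board fit. Moving over it.

>>> apply_moves:
  steps: [-33,0,-12,0.025,0.7,-33,0,-12,0,0.7,-33,0,-12,0,0.7,-33,0,-12,0,0.7,-33,10,-12,0,0.7,-36,20,-13,0,0.7,0,35,0,0,0.7,0,35,0,0,0.7]

```text
t: 4.18
eef_pos: [501.1, 275.2, 97.0]
tool_rot: [0.473, -0.469, 0.528, -0.526]
contact_force: [-0.2, 0.1, -0.2]
grip_width: 61.8
```

>>> apply_moves:
  steps: [0,20,0,0,0.7,0,15,0,0,0.7,0,0,0,0,0.7,0,0,0,0,0.7,0,0,0,0,0.7]

```text
t: 4.6
eef_pos: [502.3, 269.9, 62.9]
tool_rot: [-0.47, 0.469, -0.529, 0.529]
contact_force: [-0.2, -0.5, 0.8]
grip_width: 62.0
```

```bash
python3 go.py 502 272.5 23.5 -6.65; python3 -c "
from h import *
wshot('pics/w5.png')"
```

```text
t 4.6 pos [502.3  269.93  62.87] yaw -6.81 turn -0.0027 tool shift now [-2.44 39.37 -0.67] F [-0.2 -0.5  0.8] w 62.0 tilt 0.15
shift after turn [-2.52 39.37 -0.59]
```

View pics/w5.png

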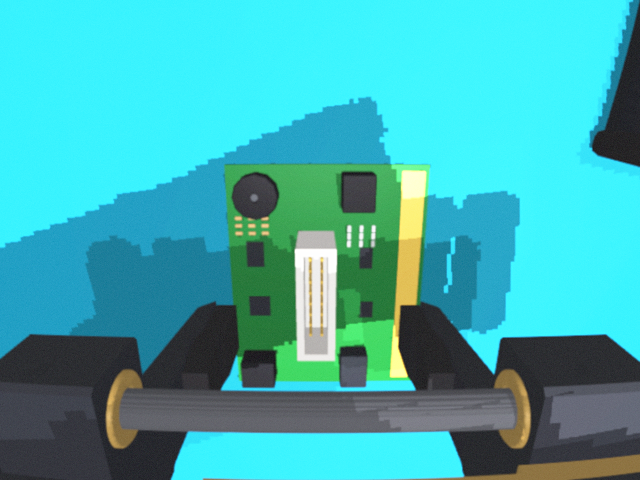

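The header (around (316,303)) is centred between the fingers (inner sides at columns 238 and 400). Lowering.

>>> apply_moves:
  steps: [-2.5,15,-0.5,0,0.7,0,14,0,0,0.7,0,10,0,0,0.6,0,0,0,0,0.6,0,0,0,0,0.6]

```text
t: 5.07
eef_pos: [501.8, 271.1, 22.5]
tool_rot: [-0.469, 0.469, -0.529, 0.529]
contact_force: [0.6, 0.2, 1.5]
grip_width: 53.1
```

```bash
python3 go.py 502 272.5 23.5 -6.65
```

```text
t 5.07 pos [501.78 271.1   22.51] yaw -6.88 turn -0.0041 tool shift now [-1.42 -0.99  0.05] F [0.6 0.2 1.5] w 53.1 tilt 0.04
shift after turn [-1.42 -0.99  0.06]
```

>>> apply_moves:
  steps: [-1,-0.5,0,0,0.3,0,0,0,0,0.1,0,0,0,0,0,0,0,0,0,0,0,0,0,0,0,0,0,0,0,0,0,0,0,0,0,0,0,0,0,0]

```text
t: 5.73
eef_pos: [501.4, 272.0, 22.9]
tool_rot: [-0.469, 0.469, -0.529, 0.529]
contact_force: [0.2, 0.0, -1.1]
grip_width: 15.6
```

>>> apply_moves:
  steps: [0,0,0,0,0,0,0,0,0,0]

```text
t: 5.9
eef_pos: [501.4, 271.9, 22.9]
tool_rot: [-0.469, 0.469, -0.529, 0.529]
contact_force: [-0.7, -0.4, -0.9]
grip_width: 15.9
```

```bash
python3 go.py 502 272.5 23.5 -6.65
```

```text
t 5.9 pos [501.39 271.93  22.86] yaw -6.87 turn -0.0039 tool shift now [-0.64 -0.64  0.54] F [-0.7 -0.4 -0.9] w 15.9 tilt 0.01
shift after turn [-0.64 -0.64  0.54]
```

Width 15.9 mm: the header is held. Lifting straight up.

>>> apply_moves:
  steps: [0,-8,0,0,0,0,-20,0,0,0,0,-30,0,0,0,0,-30,0,0,0,0,0,0,0,0,0,0,0,0,0]

```text
t: 6.4
eef_pos: [502.5, 272.7, 112.9]
tool_rot: [-0.47, 0.468, -0.529, 0.529]
contact_force: [-0.4, -0.1, -2.2]
grip_width: 15.6
```

```bash
python3 go.py 564 52.8 105 8.2; python3 -c "
from h import *
wshot('pics/w6.png')
cv2.imwrite('pics/s6.png',camera('side')[60:360,120:480,::-1])"
```

```text
t 6.4 pos [502.47 272.7  112.86] yaw -6.87 turn -0.2631 tool shift now [210.98   7.57  87.38] F [-0.4 -0.1 -2.2] w 15.6 tilt 0.21
shift after turn [226.43   7.86  29.54]
```

View pics/w6.png

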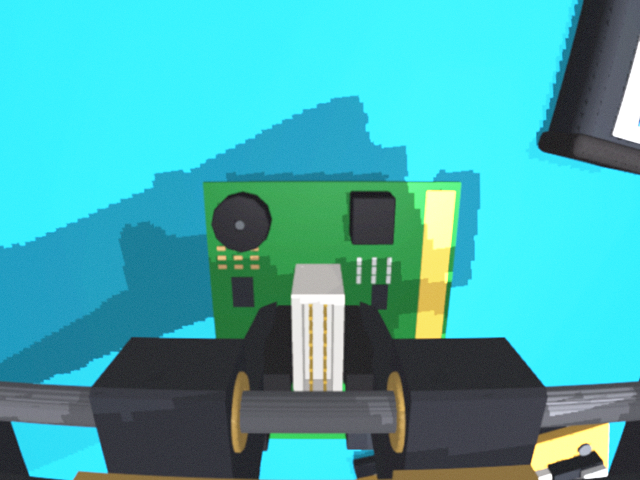

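View pics/s6.png

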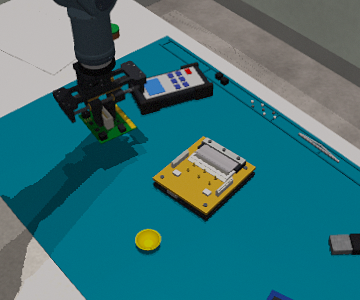

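```bash
cat > boff.py <<'E'
from h import *
import sys
fn=sys.argv[1]; pts=np.array(eval(sys.argv[2]),float)  # nl, fl top corners
im,C=wload(fn); z=np.load(fn[:-4]+'.npz'); p=z['pos'];R=Rq(z['q'])
P=onplane(C,pts,p[2]-17.9); print(((P-p)@R).round(1), np.linalg.norm(P[1]-P[0]).round(1))
d=((P-p)@R); print('yaw of board rel tool z (deg, +toward tool x)',np.degrees(np.arctan2(d[1,0]-d[0,0],d[1,2]-d[0,2])).round(2))
E
python3 boff.py pics/w6.png "[(204,182),(460.5,181.5)]"
```

```text
[[-55.2  17.9 -39.5]
 [-55.4  18.2  49.9]] 89.4
yaw of board rel tool z (deg, +toward tool x) -0.16
```

>>> apply_moves:
  steps: [0,0,0,-0.12,0,0,0,0,-0.12,0,36,0,5,-0.023,0,36,0,5,0,0,36,0,5,0,0,36,0,5,0,0,36,0,5,0,0,36,0,5,0,0]

```text
t: 7.17
eef_pos: [560.2, 60.4, 109.5]
tool_rot: [-0.534, 0.535, -0.464, 0.462]
contact_force: [0.5, -0.1, -1.4]
grip_width: 15.9
```

>>> apply_moves:
  steps: [10,0,0,0,0,0,0,0,0,0,0,0,0,0,0,0,0,0,0,0,0,0,0,0,0]

```text
t: 7.58
eef_pos: [561.8, 54.8, 110.4]
tool_rot: [-0.535, 0.535, -0.463, 0.462]
contact_force: [0.2, 0.1, -1.8]
grip_width: 16.1
```

```bash
python3 go.py 564 52.8 105 8.2; python3 -c "
from h import *
wshot('pics/w7.png')
for n in('side','top'): cv2.imwrite(f'pics/{n}7.png',camera(n)[:,:,::-1])"
```

```text
t 7.58 pos [561.84  54.81 110.39] yaw 8.38 turn 0.0031 tool shift now [2.31 5.38 1.86] F [ 0.2  0.1 -1.8] w 16.1 tilt 0.09
shift after turn [2.3  5.39 1.86]
```

View pics/w7.png

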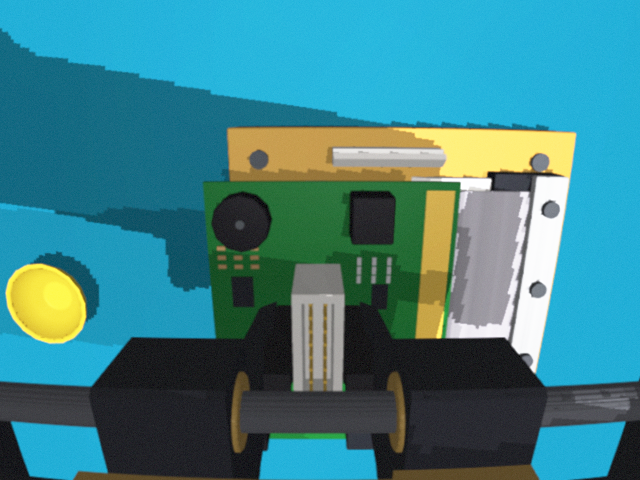

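```bash
python3 - <<'E'
from h import *
im,C=wload('pics/w7.png')
print(onplane(C,[(228,128),(576,132)],33).round(1))
a=np.radians(8.2);R=np.array([[np.cos(a),-np.sin(a)],[np.sin(a),np.cos(a)]]);t=np.array([598.6,57.8])
def tojig(P): return ((P[:,:2]-t)@R).round(1)
print('plate corners in jig (exp -80,75 / 90,75)',tojig(onplane(C,[(228,128),(576,132)],33)))
print('screws z53',tojig(onplane(C,[(550.5,209),(538,290)],53)), 'plate screws z33',tojig(onplane(C,[(259,159),(540,161)],33)))
print('guide ends z50',tojig(onplane(C,[(333,150),(333,166),(445,150),(445,164)],50)))
for n in(3,4):
    im,C=wload(f'pics/w{n}.png'); 
    pp={3:[(450,236),(457,280)],4:[(485.5,157),(493,216),(499.5,270.5)]}[n]
    print(n,'screws',tojig(onplane(C,pp,53)))
    pp={3:[(285,244.5),(441.5,208.5),(317.7,362.5)],4:[(274.8,172),(473,125),(317,326.5)]}[n]
    print(n,'plate screws',tojig(onplane(C,pp,33)))
x=cv2.imread('pics/side7.png')[130:330,180:440]; cv2.imwrite('pics/side7z.png',cv2.resize(x,None,fx=3,fy=3,interpolation=cv2.INTER_CUBIC))
x=cv2.imread('pics/top7.png')[150:320,220:400]; cv2.imwrite('pics/top7z.png',cv2.resize(x,None,fx=3.5,fy=3.5,interpolation=cv2.INTER_CUBIC))
E
```

```text
[[509.3 119.8  33. ]
 [676.4 144.7  33. ]]
plate corners in jig (exp -80,75 / 90,75) [[-79.5  74.1]
 [ 89.4  74.9]]
screws z53 [[70.1 40.3]
 [70.4  0.2]] plate screws z33 [[-65.2  59.5]
 [ 72.4  60.2]]
guide ends z50 [[-30.4  65.1]
 [-30.3  58.1]
 [ 18.9  65.6]
 [ 19.4  59.5]]
3 screws [[70.3 40.5]
 [70.7  0.8]]
3 plate screws [[-65.   59.2]
 [ 71.7  59.2]
 [-64.9 -61. ]]
4 screws [[ 70.5  40.1]
 [ 70.5   0.3]
 [ 70.7 -39.4]]
4 plate screws [[-65.4  59.4]
 [ 72.3  59.7]
 [-64.7 -61.1]]
```

View pics/side7z.png

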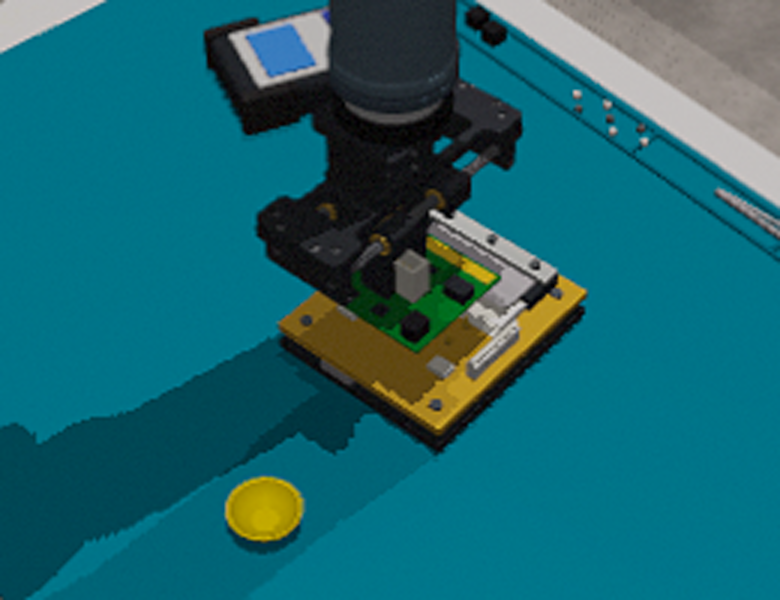

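The wrist view shows the left guide at about (333–445, 150–165), the gold edge at column 440, and the leaf and clamp to the right. The clamp screws map to jig (70.4, 40.2), (70.5, 0.4) and (70.7, -39.4), so the jig fit is good to within 0.6 mm. Now centring and going down behind the leaf lip, over the pins.

>>> apply_moves:
  steps: [2,0,4.5,0,0,0,15,0,0,0,0,15,0,0,0,0,0,0,0,0,0,0,0,0,0,0,0,0,0,0]

```text
t: 8.23
eef_pos: [567.8, 51.1, 81.5]
tool_rot: [0.535, -0.534, 0.463, -0.463]
contact_force: [-0.8, -0.5, -2.2]
grip_width: 15.7
```

```bash
cat > jg.py <<'E'
from h import *
a=np.radians(8.3);R=np.array([[np.cos(a),-np.sin(a)],[np.sin(a),np.cos(a)]]);t=np.array([598.2,57.8])
s=manip.read_state();p=np.array(s['eef_pos']);Rt=Rq(s['tool_rot']);y=np.degrees(np.arctan2(Rt[1,2],Rt[0,2]))
o=p+Rt@np.array([-0.3,19.9,5.2]); j=(o[:2]-t)@R
print('t %.2f'%s['t'],'board in seat x %.1f y %.1f z %.1f'%(j[0],j[1],o[2]-39),'yaw rel %.2f'%(y-8.3),'F',np.round(s['contact_force'],1),'M',np.round(s['torque'],2),'w %.1f'%s['grip_width'],'TCPz %.1f'%p[2],'tilt %.2f'%np.degrees(np.arccos(-Rt[2,1])))
E
python3 jg.py; python3 -c "
from h import *
wshot('pics/w8.png')"
```

```text
t 8.23 board in seat x -25.8 y -2.0 z 22.6 yaw rel -0.10 F [-0.8 -0.5 -2.2] M [-0.04  0.04  0.02] w 15.7 TCPz 81.5 tilt 0.04
```

View pics/w8.png

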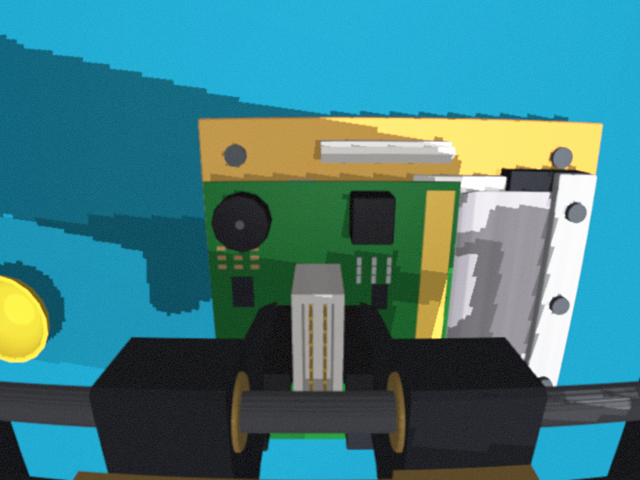

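>>> apply_moves:
  steps: [-2,8,0,0,0,0,5,0,0,0,0,0,0,0,0,0,0,0,0,0,0,0,0,0,0]

```text
t: 8.7
eef_pos: [567.0, 52.9, 67.9]
tool_rot: [-0.534, 0.534, -0.463, 0.463]
contact_force: [-0.0, 0.4, -1.8]
grip_width: 15.7
```

```bash
python3 jg.py; python3 -c "
from h import *
wshot('pics/w9.png')
x=camera('side')[:,:,::-1][150:310,220:420]; cv2.imwrite('pics/side9.png',cv2.resize(x,None,fx=3.5,fy=3.5,interpolation=cv2.INTER_CUBIC))
"; python3 jg.py
```

```text
t 8.70 board in seat x -26.4 y -0.0 z 9.0 yaw rel -0.11 F [-0.   0.4 -1.8] M [-0.07  0.07 -0.01] w 15.7 TCPz 67.9 tilt 0.01
t 8.80 board in seat x -26.2 y -0.0 z 9.2 yaw rel -0.11 F [-0.2 -0.3 -0.4] M [-0.04  0.03 -0.02] w 15.6 TCPz 68.1 tilt 0.02
```

View pics/w9.png

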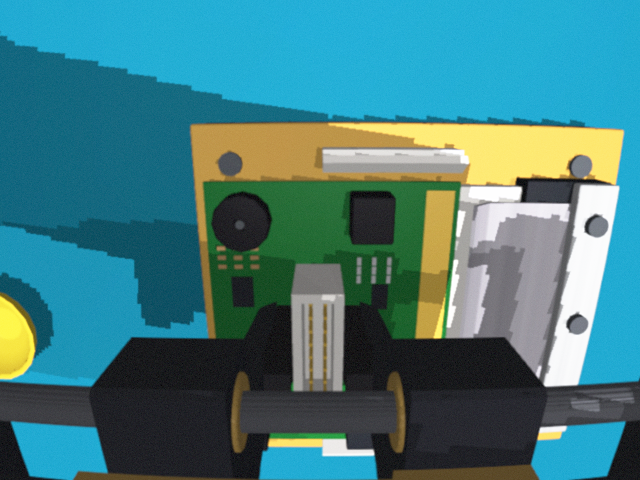

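View pics/side9.png

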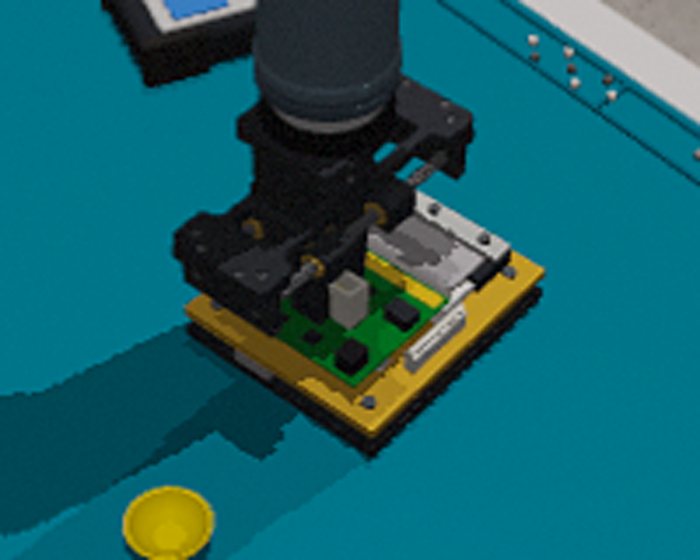

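```bash
python3 - <<'E'
from h import *
im,C=wload('pics/w9.png');z=np.load('pics/w9.npz');p=z['pos']
a=np.radians(8.3);R=np.array([[np.cos(a),-np.sin(a)],[np.sin(a),np.cos(a)]]);t=np.array([598.2,57.8])
J=lambda P:((P[:,:2]-t)@R).round(1)
print('board corners',J(onplane(C,[(204,182),(460.5,181.5)],p[2]-17.9)))
print('screws',J(onplane(C,[(596.5,226),(577.5,324)],53)),'plate',J(onplane(C,[(191,125),(622.5,130)],33)))
print('guide',J(onplane(C,[(322,170),(466,172),(322,150),(466,151)],50)), 'stop/leaf',J(onplane(C,[(460,201)],50)))
cv2.imwrite('pics/w9z.png',cv2.resize(im[130:400,400:640,::-1],None,fx=2.2,fy=2.2,interpolation=cv2.INTER_CUBIC))
E
```

```text
board corners [[-71.   54.9]
 [ 18.3  55. ]]
screws [[70.4 40. ]
 [70.5  0.3]] plate [[-79.1  74. ]
 [ 89.3  74.3]]
guide [[-30.   58.8]
 [ 20.   58.4]
 [-30.   65.6]
 [ 19.4  65.6]] stop/leaf [[18.8 48.1]]
```

View pics/w9z.png

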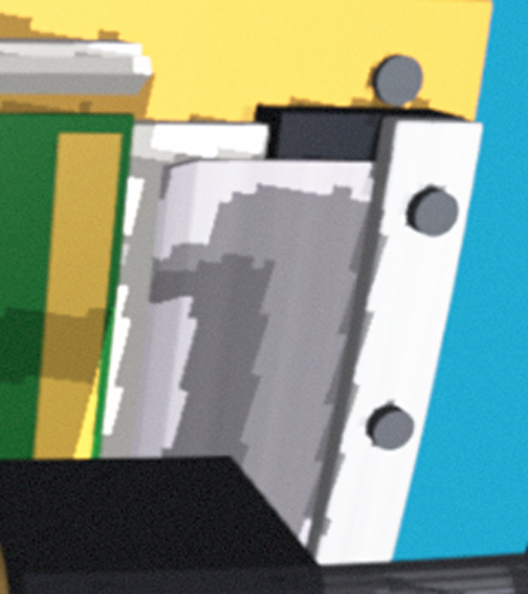

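The far edge is at jig x ≈ 18.4, short of the lip (24), and centred between the guides (±58 against 55). Going down against the pins in small steps.

>>> apply_moves:
  steps: [0,2,0,0,0,0,2,0,0,0,0,1,0,0,0,0,1,0,0,0,0,0,0,0,0,0,0,0,0,0]

```text
t: 9.3
eef_pos: [567.2, 53.0, 62.1]
tool_rot: [0.535, -0.534, 0.463, -0.463]
contact_force: [-0.3, -0.1, 2.4]
grip_width: 15.7
```

```bash
python3 jg.py
```

```text
t 9.30 board in seat x -26.2 y 0.1 z 3.2 yaw rel -0.11 F [-0.3 -0.1  2.4] M [-0.09  0.11  0.01] w 15.7 TCPz 62.1 tilt 0.02
```

>>> apply_moves:
  steps: [0,1,0,0,0,0,0.8,0,0,0,0,0,0,0,0,0,0,0,0,0]

```text
t: 9.63
eef_pos: [567.2, 53.0, 60.2]
tool_rot: [0.535, -0.534, 0.463, -0.463]
contact_force: [-0.3, 0.3, 3.5]
grip_width: 16.0
```

```bash
python3 jg.py
```

```text
t 9.63 board in seat x -26.2 y 0.0 z 1.3 yaw rel -0.10 F [-0.3  0.3  3.5] M [-0.05  0.05  0.06] w 16.0 TCPz 60.2 tilt 0.02
```

Pin force is about 5 N after allowing for the board's weight, as expected at z ≈ 1.3. Sliding in, with a check part way.

>>> apply_moves:
  steps: [0,0.4,0,0,0,0,0,3,0,0,0,0,3,0,0,0,0,3,0,0,0,0,0,0,0,0,0,0,0,0]

```text
t: 10.13
eef_pos: [575.8, 54.2, 59.6]
tool_rot: [-0.534, 0.535, -0.463, 0.463]
contact_force: [-3.0, -1.0, 3.4]
grip_width: 15.8
```

```bash
python3 jg.py; python3 -c "
from h import *
im,C=wshot('pics/w10.png'); cv2.imwrite('pics/w10z.png',cv2.resize(im[130:400,400:640,::-1],None,fx=2.2,fy=2.2,interpolation=cv2.INTER_CUBIC))
x=camera('side')[:,:,::-1][180:300,260:400]; cv2.imwrite('pics/side10.png',cv2.resize(x,None,fx=5,fy=5,interpolation=cv2.INTER_CUBIC))
"
```

```text
t 10.13 board in seat x -17.5 y 0.0 z 0.7 yaw rel -0.11 F [-3.  -1.   3.4] M [-0.17  0.58  0.01] w 15.8 TCPz 59.6 tilt 0.03
```

View pics/w10z.png

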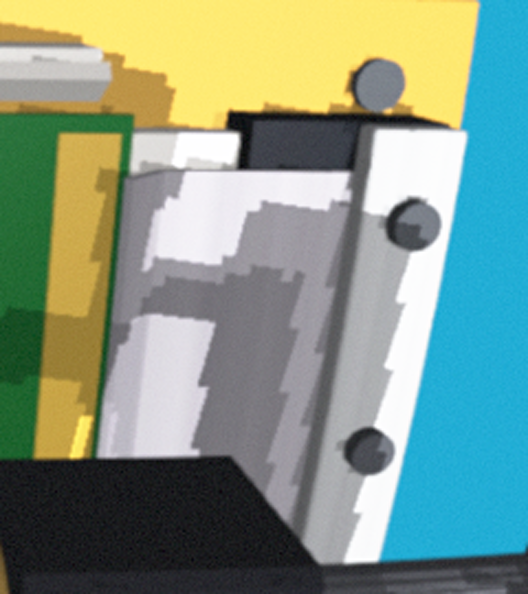

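View pics/side10.png

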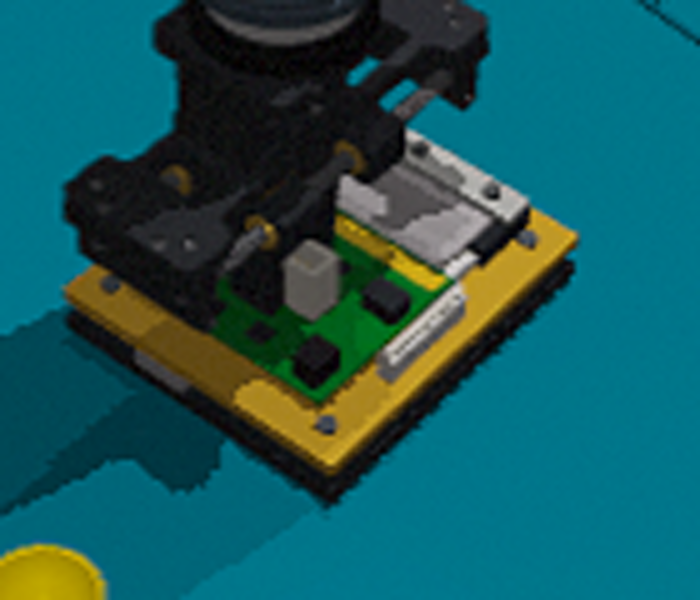

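The far edge (zoomed column 130) is now just reaching the lip, and the board has not shifted or tilted in the grip. The drag is about 3 N. Continuing in small steps.

>>> apply_moves:
  steps: [0,0,2,0,0,0,0,2,0,0,0,0,0,0,0,0,0,0,0,0]

```text
t: 10.57
eef_pos: [580.3, 54.9, 59.8]
tool_rot: [0.535, -0.534, 0.463, -0.463]
contact_force: [-3.0, -1.3, 4.0]
grip_width: 15.6
```

```bash
python3 jg.py; python3 -c "
from h import *
im,C=wshot('pics/w11.png'); cv2.imwrite('pics/w11z.png',cv2.resize(im[130:400,400:640,::-1],None,fx=2.2,fy=2.2,interpolation=cv2.INTER_CUBIC))
"
```

```text
t 10.57 board in seat x -12.9 y 0.0 z 0.9 yaw rel -0.10 F [-3.  -1.3  4. ] M [-0.11  0.57  0.  ] w 15.6 TCPz 59.8 tilt 0.04
```

View pics/w11z.png

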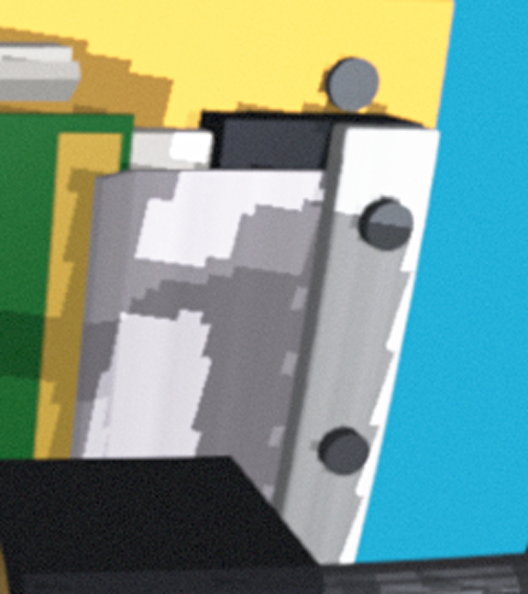

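The lip now covers the gold strip (boundary at zoomed column 97), so the board is under it. The drag is steady at about 3 N. On to the stop.

>>> apply_moves:
  steps: [0,0,2.5,0,0,0,0,2.5,0,0,0,0,2.5,0,0,0,0,0,0,0,0,0,0,0,0]

```text
t: 11.03
eef_pos: [588.2, 56.1, 59.9]
tool_rot: [0.535, -0.534, 0.463, -0.463]
contact_force: [-1.9, -0.0, 4.0]
grip_width: 15.8
```

```bash
python3 jg.py
```

```text
t 11.03 board in seat x -4.9 y 0.0 z 1.0 yaw rel -0.10 F [-1.9 -0.   4. ] M [-0.09  0.4  -0.01] w 15.8 TCPz 59.9 tilt 0.10
```

>>> apply_moves:
  steps: [0,0,2,0,0,0,0,2,0,0,0,0,0,0,0,0,0,0,0,0]

```text
t: 11.37
eef_pos: [591.9, 56.6, 59.9]
tool_rot: [0.535, -0.534, 0.463, -0.463]
contact_force: [-2.9, 0.1, 4.3]
grip_width: 15.7
```

```bash
python3 jg.py
```

```text
t 11.37 board in seat x -1.2 y 0.0 z 1.0 yaw rel -0.10 F [-2.9  0.1  4.3] M [-0.14  0.53 -0.01] w 15.7 TCPz 59.9 tilt 0.07
```

Now 1 mm steps, feeling for the stop.

>>> apply_moves:
  steps: [0,0,1,0,0,0,0,0.5,0,0,0,0,0,0,0,0,0,0,0,0]

```text
t: 11.7
eef_pos: [592.8, 56.7, 59.8]
tool_rot: [0.535, -0.534, 0.463, -0.463]
contact_force: [-2.8, -0.4, 3.1]
grip_width: 15.4
```

```bash
python3 jg.py
```

```text
t 11.70 board in seat x -0.2 y 0.0 z 0.9 yaw rel -0.10 F [-2.8 -0.4  3.1] M [-0.19  0.7   0.  ] w 15.4 TCPz 59.8 tilt 0.01
```

>>> apply_moves:
  steps: [0,0,0.5,0,0,0,0,0.5,0,0,0,0,0,0,0,0,0,0,0,0]

```text
t: 12.03
eef_pos: [593.8, 56.9, 59.7]
tool_rot: [0.534, -0.534, 0.463, -0.463]
contact_force: [-2.8, 1.1, 3.6]
grip_width: 15.8
```

```bash
python3 jg.py;python3 -c "
from h import *
im,C=wshot('pics/w12.png'); cv2.imwrite('pics/w12z.png',cv2.resize(im[130:400,400:640,::-1],None,fx=2.2,fy=2.2,interpolation=cv2.INTER_CUBIC))
x=camera('side')[:,:,::-1][180:300,260:400]; cv2.imwrite('pics/side12.png',cv2.resize(x,None,fx=5,fy=5,interpolation=cv2.INTER_CUBIC))
"
```

```text
t 12.03 board in seat x 0.7 y 0.0 z 0.8 yaw rel -0.10 F [-2.8  1.1  3.6] M [-0.13  0.78  0.  ] w 15.8 TCPz 59.7 tilt 0.00
```

View pics/w12.png

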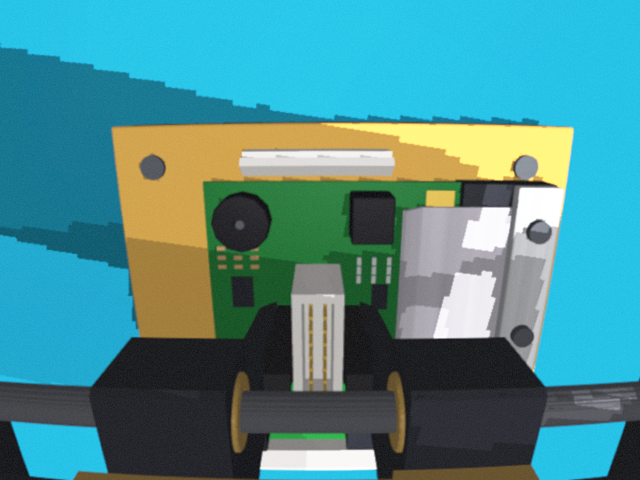

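View pics/side12.png

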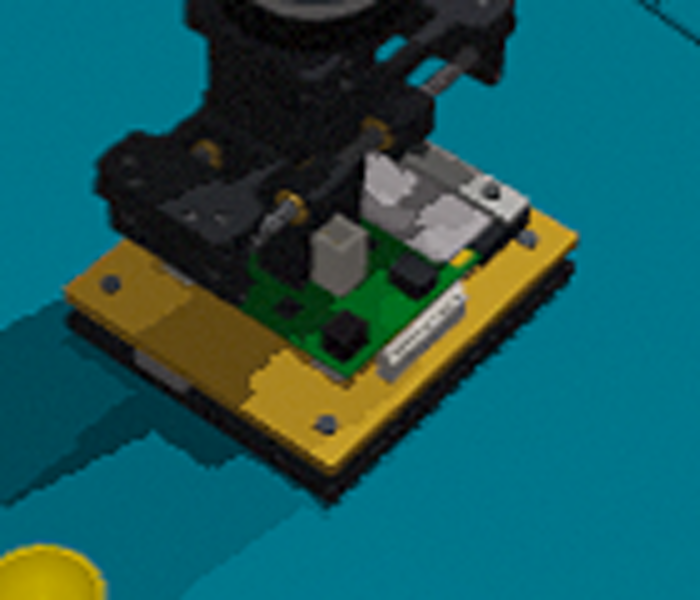

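The gold corner (column 460) now meets the dark stop block (from column 461), and the leaf lies flat over the strip. One more small nudge to feel the stop.

>>> apply_moves:
  steps: [0,0,0.5,0,0,0,0,0,0,0,0,0,0,0,0]

```text
t: 12.38
eef_pos: [594.3, 56.9, 59.7]
tool_rot: [0.534, -0.534, 0.463, -0.463]
contact_force: [-3.9, -0.6, 4.2]
grip_width: 15.2
```

```bash
python3 jg.py
```

```text
t 12.38 board in seat x 1.2 y -0.0 z 0.8 yaw rel -0.10 F [-3.9 -0.6  4.2] M [-0.19  0.77  0.03] w 15.2 TCPz 59.7 tilt 0.01
```

>>> apply_moves:
  steps: [0,0,0.5,0,0,0,0,0,0,0,0,0,0,0,0]

```text
t: 12.63
eef_pos: [594.7, 57.0, 59.7]
tool_rot: [-0.534, 0.535, -0.463, 0.463]
contact_force: [-3.6, -0.3, 3.6]
grip_width: 15.5
```

```bash
python3 jg.py
```

```text
t 12.63 board in seat x 1.6 y -0.0 z 0.8 yaw rel -0.10 F [-3.6 -0.3  3.6] M [-0.15  0.9   0.08] w 15.5 TCPz 59.7 tilt 0.01
```

>>> apply_moves:
  steps: [0,0,0.6,0,0,0,0,0,0,0,0,0,0,0,0]

```text
t: 12.88
eef_pos: [594.7, 56.9, 59.6]
tool_rot: [-0.534, 0.535, -0.463, 0.463]
contact_force: [-5.3, -0.6, 4.2]
grip_width: 15.4
```

```bash
python3 jg.py;python3 -c "
from h import *
im,C=wshot('pics/w13.png'); cv2.imwrite('pics/w13z.png',cv2.resize(im[160:260,380:580,::-1],None,fx=4,fy=4,interpolation=cv2.INTER_CUBIC))"
```

```text
t 12.88 board in seat x 1.6 y -0.1 z 0.7 yaw rel -0.11 F [-5.3 -0.6  4.2] M [-0.23  1.16  0.05] w 15.4 TCPz 59.6 tilt 0.08
```

View pics/w13z.png

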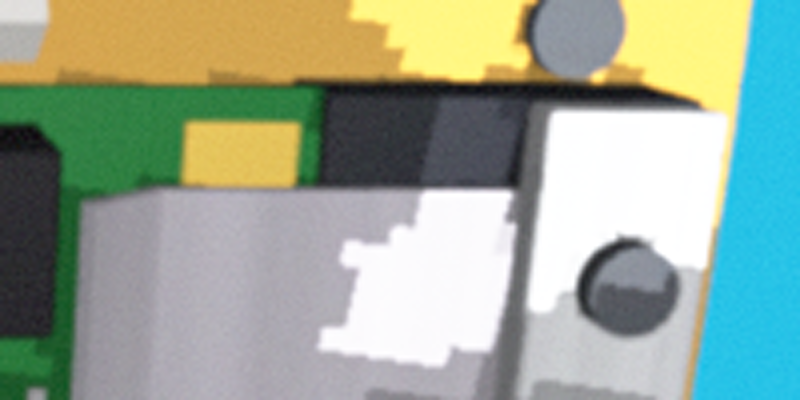

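The stop is felt: the last nudge gave no motion and Fx rose to -5.3 N. The edge is flush with the stop block. Now pressing down gently.

>>> apply_moves:
  steps: [0,0.4,-0.3,0,0,0,0.3,0,0,0,0,0,0,0,0,0,0,0,0,0]

```text
t: 13.27
eef_pos: [594.6, 57.0, 59.0]
tool_rot: [-0.534, 0.535, -0.463, 0.463]
contact_force: [-4.9, -0.3, 5.0]
grip_width: 16.1
```

```bash
python3 jg.py
```

```text
t 13.27 board in seat x 1.5 y 0.0 z 0.1 yaw rel -0.10 F [-4.9 -0.3  5. ] M [-0.2   1.04  0.04] w 16.1 TCPz 59.0 tilt 0.05
```

>>> apply_moves:
  steps: [0,0.5,0,0,0,0,0,0,0,0,0,0,0,0,0]

```text
t: 13.52
eef_pos: [594.6, 57.0, 58.9]
tool_rot: [-0.534, 0.535, -0.463, 0.463]
contact_force: [-6.0, -0.8, 8.2]
grip_width: 15.5
```

```bash
python3 jg.py
```

```text
t 13.52 board in seat x 1.5 y -0.0 z -0.0 yaw rel -0.10 F [-6.  -0.8  8.2] M [-0.25  1.3   0.05] w 15.5 TCPz 58.9 tilt 0.05
```

>>> apply_moves:
  steps: [0,0.5,0,0,0,0,0.5,0,0,0,0,0,0,0,0,0,0,0,0,0]

```text
t: 13.85
eef_pos: [594.6, 57.0, 58.8]
tool_rot: [-0.534, 0.535, -0.463, 0.463]
contact_force: [-9.9, -0.5, 19.2]
grip_width: 15.7
```

```bash
python3 jg.py
```

```text
t 13.85 board in seat x 1.5 y -0.0 z -0.1 yaw rel -0.10 F [-9.9 -0.5 19.2] M [-0.26  2.03  0.04] w 15.7 TCPz 58.8 tilt 0.06
```

Fz is 19 N. I'll ease the push on the stop a little, then look.

>>> apply_moves:
  steps: [0,0,-0.5,0,0,0,0,0,0,0,0,0,0,0,0,0,0,0,0,0]

```text
t: 14.18
eef_pos: [594.6, 57.0, 58.8]
tool_rot: [0.535, -0.534, 0.463, -0.463]
contact_force: [-8.4, -1.3, 16.9]
grip_width: 15.5
```

```bash
python3 jg.py;python3 -c "
from h import *
im,C=wshot('pics/w14.png')
x=camera('side')[:,:,::-1][190:290,270:390]; cv2.imwrite('pics/side14.png',cv2.resize(x,None,fx=6,fy=6,interpolation=cv2.INTER_CUBIC))
x=camera('top'); cv2.imwrite('pics/top14.png',x[:,:,::-1])"; python3 jg.py
```

```text
t 14.18 board in seat x 1.5 y -0.0 z -0.1 yaw rel -0.10 F [-8.4 -1.3 16.9] M [-0.28  1.69  0.05] w 15.5 TCPz 58.8 tilt 0.02
t 14.33 board in seat x 1.5 y -0.0 z -0.1 yaw rel -0.10 F [-7.7  0.  16.7] M [-0.19  1.73  0.04] w 15.6 TCPz 58.8 tilt 0.02
```

View pics/side14.png

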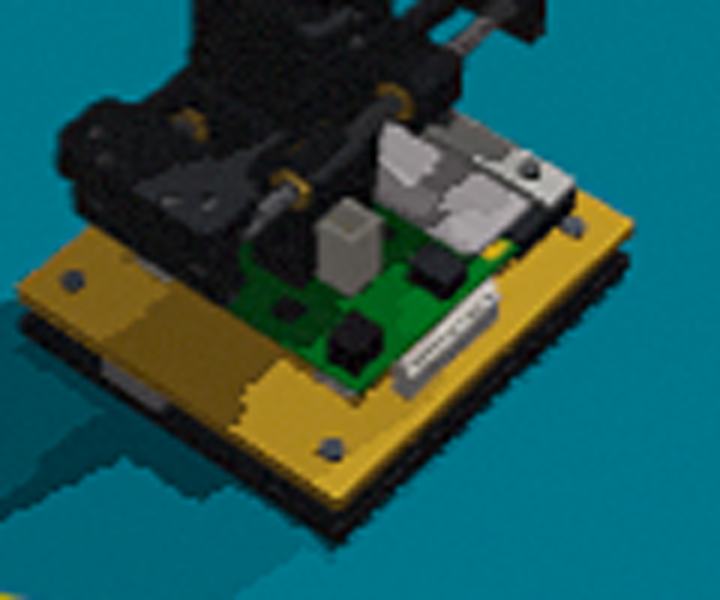

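View pics/w14.png

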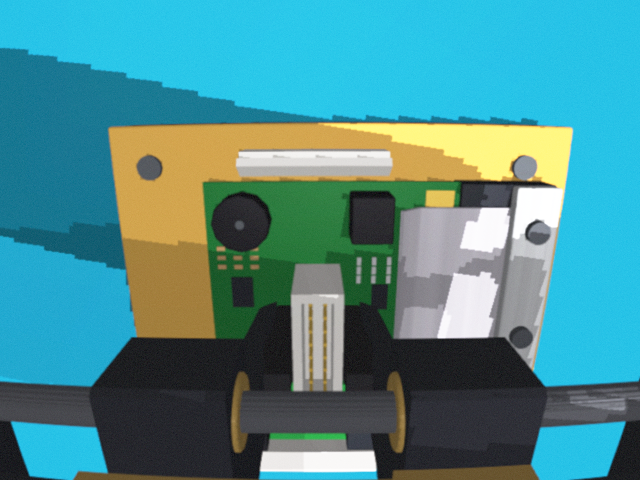

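View pics/top14.png

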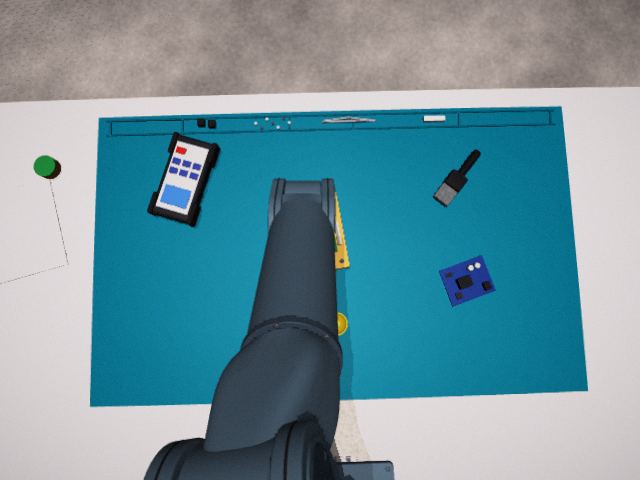

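The board still has the same pixels in the gripper view (204,182)–(460,182), flush at the stop and level. The leaf is flat, nothing else has moved, and the press is steady at about 17 N. Handing in.

```bash
python3 -c "
from bench import manip
print(manip.finish_job())"; python3 jg.py
```

```text
the job is handed in; nothing more can be done
None
the job is handed in; nothing more can be done
```

The green board is in the jig, up to the stop and pressed flat, and I handed the job in at 14.3 s with the gripper still holding it. No verdict was reported, and no reading was possible after hand-in.

**What I did:** I gripped the board by its header and lowered it onto the pins just short of the leaf's lip. I then slid it level under the leaf until the stop was felt, with a steady drag of about 3 N. The last nudge gave no motion and the push rose to 5 N. Then I pressed it down until the height stopped changing.

**Last checks before hand-in:**

| Check | Reading |
|---|---|
| Sideways position from the seat | 0.0 mm |
| Height above the rests | -0.1 mm |
| Turn relative to the jig | -0.1° |
| Tool tilt | under 0.1° |
| Downward press | about 17 N (highest reading 19 N) |
| Grip width | 15.6 mm |

- **Leaf:** In the wrist picture it lies flat over the gold strip, and the board's edge meets the stop block. I had no direct reading of its bend.
- **Other objects:** The blue board, reader, cap and brush show no visible movement in the last top view; the arm partly hides the cap there.

**What disagreed:**
- **Forward position:** it reads 1.5 mm past the seat, while the stop should allow only 1 mm. That is within the calibration error, since the stop was felt and seen.
- **Push on the stop:** about 8 N remained at the end, even after I eased it slightly.
- **Jig heights:** the two-view measurements of the rests and pins scattered by a few millimetres. I relied on the stated heights and the felt contact instead.

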